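Shut down the drive dock and switch unit in order

ROBOT

A 6-joint arm with a two-finger parallel gripper is mounted at the origin on the work surface; the furniture and walls round the work are solid. World frame = base frame: x ahead of the robot, y to its left, z up, the work surface at z = 0. Lengths are in m, angles in degrees, forces in N, time in s.
With the tool pointing down it reaches from about 0.375 to 0.9 m from the base axis. Payload 3.1 kg.
Tool frame: the origin (TCP) lies at the very end of the fingers, on their centre line; the grasp point (between the pads) lies 19 mm behind it; z points along the fingers, x is the direction in which the jaws open and shut, and the axes are right-handed (so a half turn about z gives the same grasp; the last joint's range is limited). The gripper opens to 87 mm and grips with 3 to 60 N. Pads are 19 mm wide; open, the fingers measure 117 mm over their backs; the gripper's body (75 mm by 190 mm) begins 51 mm behind the grasp point.
Start: joints at [54.288, 30.224, 82.088, -0, 67.689, -10.227], TCP at [0.269, 0.564, 0.223] pointing down, gripper open.
Joint ranges: [-176.69, 176.69], [-43.24, 126.21], [12.49, 139.97], [-82, 262], [0, 151.66], [-163.58, 163.58]. Speed limits (degrees/s): [159.86, 159.86, 180, 180, 180, 180].

INTERFACE

Orientations are given as a 3x3 rotation matrix whose columns are the frame's x, y, z axes.
In Python, from rig import read_state, capture, bot gives the robot as it stands.
- The arm moves only by the shell command python3 -m crank 'ROWS' [OPENING]. ROWS is JSON, a list of rows, each a list of 2 entries, a list of its own where there are three numbers: the shift along the tool's x, y, z in cm, then the turn, a rotation vector about the tool's x, y, z in rad. In form: [[[dx, dy, dz], [wx, wy, wz]], ...]. A call has 1 to 12 rows; each row shifts and turns the commanded pose from where the row before left it, along the tool's axes as they then stand; what a row does not reach is not made up. A row lasts 1/10 s, in which the tool goes at most 50 mm and 8.59 degrees, less where a joint would pass 70% of its speed; a pose out of reach is approached as far as the arm can. A call with a gripper value outside its range is refused whole. OPENING is the closure, from -1 (fully open) to 1 (shut), set as the call begins (- or left out, the last holds). The fingers move at their own pace and stop on an object; the grip force is fixed at half the most. Time passes only in rows, so rows that do not move let the fingers close. It gives the time, the measured TCP pose, the force and the opening at its end, in the units of the state.
- read_state(): the state, without advancing time (a new reading comes with each control period).
- capture(name): name is "scene" or "top"; returns a dict with "pixels" (480x640x3 uint8, red, green, blue), "camera_matrix" (3x3 intrinsics, pixels), "dist" ([k1, k2, p1, p2, k3] as OpenCV has them; the pictures are not rectified), "R" (3x3) and "t" (3): a world point X has camera coordinates R X + t. Camera axes: x right, y down, z forward; pixel columns grow to the right and rows downward; lengths in m; the calibration is good to about 2 mm. A picture is of the moment at which its call begins. There is no depth.
- bot.hand_in(): hands the job in, once; it reports no verdict.
The state is a dict: "time_s": time; "joint_positions": joint angles; "qvel": joint speeds; "tau": joint torques, N m; "position": TCP position; "tcp_rot": TCP orientation; "force": force on the tool from outside, world axes, zero at the start; "moment": the same for the moment, N m; "opening": opening from 0.0 (shut) to 1.0 (fully open).
Only numpy, scipy, OpenCV 4.12 (cv2) and the standard library are available. Lean on these libraries where they do the work, as an engineer would, in place of code of your own. Each camera call takes 0.05 s, during which the arm holds its last target.

TASK

Shut the desk equipment down in the right order by pressing with the fingertips only: first press the drive dock's round button all the way in (it stays in), then, on the switch unit with the three rockers, press down the raised end of the narrow rocker at the far end from the wide one until it has gone fully over, and last press the wide rocker fully over in the same way. Leave the dock's square button and the narrow rocker in the middle alone. Pick nothing up, and do not shift the small things lying around.

Things in the scene. Friction and masses are not known exactly. Their poses are not given: they have to be found in the camera images.
- dock: drive dock, grey box 110 x 150 x 45 mm (x, y, z) fixed to the desk, a metal drive standing 25 mm out of a slot along its rear (+x) edge. Origin at the centre of its underside; x to its rear, away from the robot, y to the robot's left, z up. Round button at (-22, +38) mm, square one at (-22, -34) mm. On either side of the desk, turned up to 0.5 rad.
- round_button_top (a point): centre of the top face of the dock's round button, 33 mm in diameter; 12 mm above the dock's top when out (57 mm above the desk), 4 mm above it when in
- round_button (a joint): travel of the round button in m: 0 = out, 0.008 = all the way in; it takes 2.5 N to move, has no spring and stays where it is left
- square_button_top (a point): centre of the top face of the dock's square button, 25 mm square, 10 mm above the dock's top; not to be pressed
- square_button (a joint): travel of the square button in m: 0 = out, 0.006 = pressed (3 N); it springs back
- switch_unit: switch unit, grey box 96 x 208 x 38 mm (x, y, z) fixed to the desk, three rockers side by side along y. Origin at the centre of its underside; x to its rear, away from the robot, y to the robot's left, z up. Rocker pivots at x = -6 mm and y = +62 (wide), -10 (middle), -72 mm (end). On either side of the desk, turned up to 0.5 rad.
- rocker_wide (a joint): wide rocker at the +y end of the unit, to be switched off last; 46 mm wide (y) and 60 mm long (x), pivoted in its middle, the top a shallow V of two flat halves. 0 rad = on: +x half level, -x half sloping up to its raised outer end. 0.26 = off: fully over, -x half level, +x end raised. Stiff (0.06 N m, about 3 N at its end), no spring, stays where it is left.
- rocker_wide_pad (a point): point on top of the wide rocker's raised (-x) half, mid-width, 22 mm out from the pivot; moves with the rocker. Rocker on: about 48 mm above the desk; fully over: 42 mm, which is 4 mm above the unit's top face.
- rocker_middle (a joint): narrow rocker in the middle, to be left on; 28 mm wide (y) and 60 mm long (x), pivoted in its middle, the top a shallow V of two flat halves. 0 rad = on: +x half level, -x half sloping up to its raised outer end. 0.26 = off: fully over, -x half level, +x end raised. Stiff (0.06 N m, about 3 N at its end), no spring, stays where it is left.
- rocker_middle_pad (a point): point on top of the middle rocker's raised (-x) half, mid-width, 22 mm out from the pivot; moves with the rocker. Rocker on: about 48 mm above the desk; fully over: 42 mm, which is 4 mm above the unit's top face.
- rocker_end (a joint): narrow rocker at the -y end of the unit, farthest from the wide one, to be switched off second; 28 mm wide (y) and 60 mm long (x), pivoted in its middle, the top a shallow V of two flat halves. 0 rad = on: +x half level, -x half sloping up to its raised outer end. 0.26 = off: fully over, -x half level, +x end raised. Stiff (0.06 N m, about 3 N at its end), no spring, stays where it is left.
- rocker_end_pad (a point): point on top of the end rocker's raised (-x) half, mid-width, 22 mm out from the pivot; moves with the rocker. Rocker on: about 48 mm above the desk; fully over: 42 mm, which is 4 mm above the unit's top face.
- letter_box: wooden letter box with its lid standing open, a bystander fixed on the desk between the dock and the switch unit, 206 x 261 mm (x, y), body 120 mm high, the open lid rising to 290 mm over its rear half. Origin at the middle of its underside; x away from the robot. Do not run into it: go round in front of it
- usb_stick: loose memory stick, 18 x 50 x 8 mm, on the desk in front of the dock; origin at the centre of its underside
- eraser: loose eraser, 21 x 45 x 12 mm, on the desk beside the dock (its -y side); origin at the centre of its underside
- wax_seal: loose seal stamp standing upright, 28 mm across and 70 mm tall, on the desk in front of the dock; origin at the centre of its underside
- ball_pen: loose ball pen, 12 x 139 x 12 mm, on the desk in front of the switch unit; origin at the centre of its underside

How it is judged (in metres and radians):
On the way, in this order (a step that is already met when the one before it is completed fails the run):
1. the dock's round button is all the way in (value of joint round_button above 0.0062 m), for 0.1 s.
2. the narrow end rocker is fully over (value of joint rocker_end above 0.21 rad), for 0.1 s.
3. the wide rocker is fully over (value of joint rocker_wide above 0.21 rad), for 0.1 s.
At the end, for the whole second after the job is handed in: the round button is at least 6.2 mm in (of 8), the end rocker and the wide rocker are over by at least 0.21 rad (of 0.26), the middle rocker is still on (under 0.06 rad), the square button is out and the loose things are within 15 mm of where they were (value of joint round_button above 0.0062 m and value of joint each of rocker_end, rocker_wide above 0.21 rad and value of joint rocker_middle below 0.06 rad and value of joint square_button below 0.002 m and distance of each of usb_stick, eraser, wax_seal, ball_pen from where it was at the start of the episode below 0.015 m); the robot touches nothing.
It fails at once if the dock or the switch unit is pressed with some part of the robot other than the fingers (contact force between the arm and dock above 3 N or contact force between the arm and switch_unit above 3 N).
It fails at once if the dock's square button is pressed or the middle rocker is moved (value of joint square_button above 0.003 m or value of joint rocker_middle above 0.1 rad).
It fails at once if the end rocker is pressed before the round button is in (value of joint rocker_end above 0.1 rad and value of joint round_button below 0.005 m).
It fails at once if the wide rocker is pressed before the end rocker is over (value of joint rocker_wide above 0.1 rad and value of joint rocker_end below 0.18 rad).
It fails at once if a loose thing is lifted or shifted by more than 15 mm (distance of any of usb_stick, eraser, wax_seal, ball_pen from where it was at the start of the episode above 0.015 m).
It also fails if it takes over 48 s, if anything falls off the work surface, if the arm or the gripper's body presses on something with over 40 N, if the wrist force passes 120 N, or if a joint passes its speed limit or range.

## Working session

There is one attempt and no reset: what is moved stays moved. The work goes in short steps, Python scripts to look and compute and a shell command to move; the robot and the scene stay as the last step left them, time stands still between calls to the robot, and variables do not carry over. Pictures are saved under pics/ and viewed, and the job is handed in when it is done.

```bash
ls; mkdir -p pics
python3 - <<'E'
from rig import read_state, capture, bot
import cv2, json, numpy as np, pickle
s=read_state(); print({k:np.round(v,3).tolist() for k,v in s.items()})
for n in ("scene","top"):
    c=capture(n); cv2.imwrite(f"pics/{n}0.png",c["pixels"][:,:,::-1]); pickle.dump(c,open(n+"0.pkl","wb"))
    print(n,c["camera_matrix"],c["dist"],c["R"],c["t"])
E
```

```text
pics
{'time_s': 0.0, 'joint_positions': [54.287, 30.278, 82.156, -0.003, 67.689, -10.228], 'qvel': [-0.045, -0.03, -0.034, 0.095, -0.08, 0.048], 'tau': [-0.001, -44.004, -17.659, 0.063, 0.058, -0.0], 'position': [0.268, 0.564, 0.222], 'tcp_rot': [[0.43, 0.903, -0.001], [0.903, -0.43, -0.002], [-0.002, -0.0, -1.0]], 'force': [-0.94, 0.389, -0.313], 'moment': [0.045, 0.031, 0.04], 'opening': 1.002}
scene [[570.94131268   0.         324.09920597]
 [  0.         570.94131268 236.96988644]
 [  0.           0.           1.        ]] [-0.00245455  0.          0.          0.          0.        ] [[ 0.79979603 -0.60024693  0.00547093]
 [-0.39092685 -0.52776162 -0.75408479]
 [ 0.45552442  0.60097529 -0.65675429]] [-0.39793897  0.2578291   1.13782529]
top [[434.25619598   0.         326.37603636]
 [  0.         434.25619598 245.52654145]
 [  0.           0.           1.        ]] [-0.06673327  0.          0.          0.          0.        ] [[-1.20495029e-02 -9.99922921e-01 -2.99358388e-03]
 [-9.82484582e-01  1.23960067e-02 -1.85931128e-01]
 [ 1.85953905e-01  7.00772351e-04 -9.82558219e-01]] [0.01041027 0.52075852 1.18141805]
```

View pics/scene0.png

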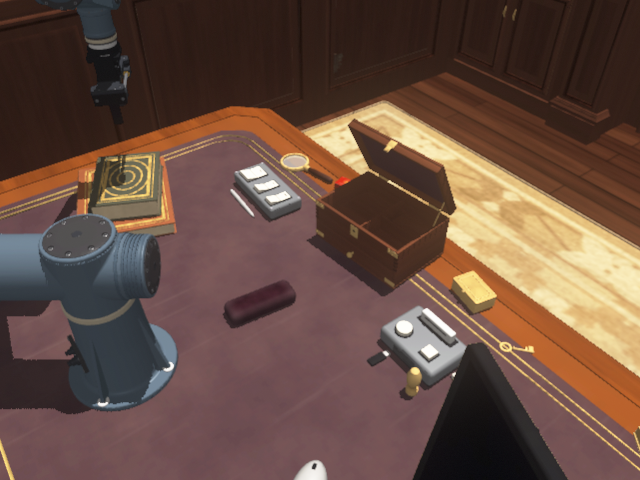

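View pics/top0.png

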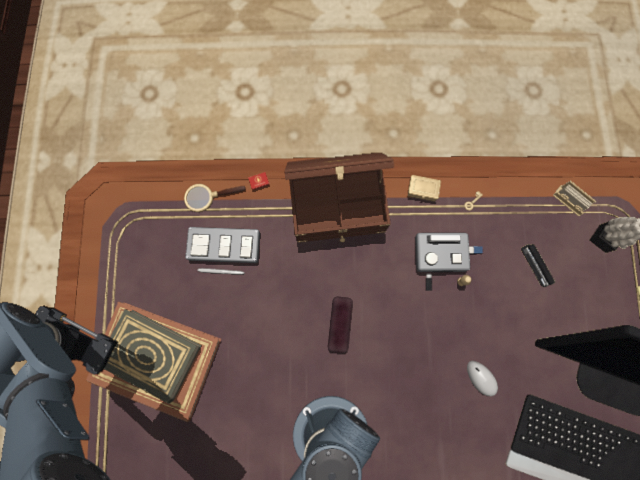

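The scene picture shows the dock at about (425,342) and the switch unit at (267,190), with the letter box between them. In the top picture the dock is at (443,253) with its round button at (432,258), and the switch unit is at (223,245) with its wide rocker at (201,245). Next I'll measure them closely.

```bash
cat > h.py <<'E'
import cv2, numpy as np, pickle
def load(n): return pickle.load(open(n+".pkl","rb"))
def ray(c,uv,z):
    p=cv2.undistortPoints(np.array([[uv]],float),c["camera_matrix"],np.array(c["dist"]))[0,0]
    R=np.array(c["R"]);t=np.array(c["t"]); C=-R.T@t; d=R.T@np.array([p[0],p[1],1])
    return C+d*(z-C[2])/d[2]
def proj(c,X):
    R=np.array(c["R"]); return cv2.projectPoints(np.array([X],float),cv2.Rodrigues(R)[0],np.array(c["t"],float),c["camera_matrix"],np.array(c["dist"]))[0][0,0]
E
python3 - <<'E'
from h import *
for n,rois in (("top",[(180,215,90,70),(405,222,90,75)]),("scene",[(220,150,90,75),(360,295,110,100)])):
    c=load(n+"0"); im=c["pixels"]; 
    tiles=[]
    for x,y,w,h in rois:
        r=im[y:y+h,x:x+w]; tiles.append(cv2.resize(r[:,:,::-1],(400,300) ,interpolation=cv2.INTER_CUBIC))
        m=(r.min(2)>185).astype(np.uint8)
        k,l,st,ce=cv2.connectedComponentsWithStats(m)
        for i in range(1,k):
            if st[i,4]>15: print(n,(ce[i]+[x,y]).round(1),st[i,2:5],ray(c,ce[i]+[x,y],.045).round(4))
    cv2.imwrite(f"pics/{n}z.png",np.hstack(tiles))
E
```

```text
top [254.  237.6] [ 8 22 56] [0.5473 0.2107 0.045 ]
top [199.6 244.4] [ 19  20 304] [0.5295 0.3668 0.045 ]
top [224.2 245.4] [ 11  20 177] [0.5258 0.2956 0.045 ]
top [245.8 246. ] [ 12  20 181] [0.523  0.2337 0.045 ]
top [219.2 270.6] [44  4 76] [0.4534 0.3078 0.045 ]
top [445. 237.] [ 29   5 145] [ 0.5421 -0.3361  0.045 ]
top [470.6 249.3] [ 4  6 22] [ 0.5054 -0.4078  0.045 ]
top [431.7 257.7] [ 12  11 103] [ 0.4826 -0.2943  0.045 ]
top [456.6 257.6] [ 9  8 65] [ 0.4821 -0.3656  0.045 ]
scene [253.4 172.3] [ 27  13 211] [0.5306 0.3687 0.045 ]
scene [266.2 185. ] [ 24  10 142] [0.5268 0.2973 0.045 ]
scene [241.7 201.6] [22 26 72] [0.4368 0.2733 0.045 ]
scene [278.1 196.6] [ 24  11 156] [0.5239 0.2354 0.045 ]
scene [438.8 321.9] [ 34  29 250] [ 0.554  -0.3163  0.045 ]
scene [404.  326.2] [ 17  14 180] [ 0.489 -0.282  0.045]
scene [433.7 356. ] [ 52  28 512] [ 0.4841 -0.3711  0.045 ]
scene [385.5 353. ] [ 6  5 16] [ 0.4139 -0.31    0.045 ]
```

View pics/topz.png

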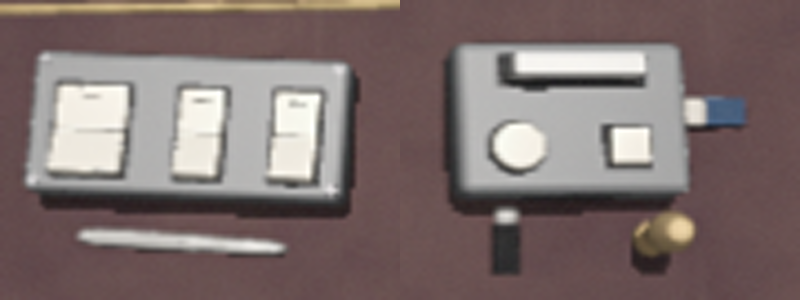

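View pics/scenez.png

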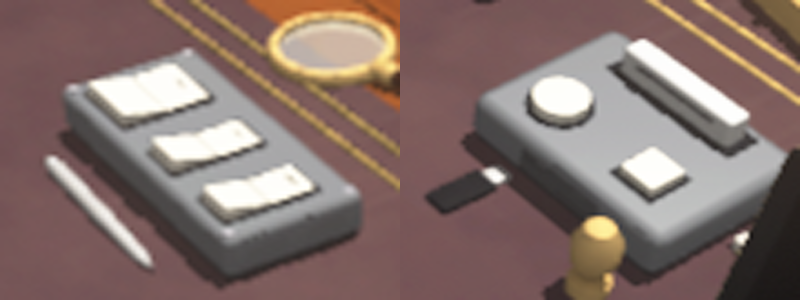

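Run:
```python
from h import *
t=load("top0");s=load("scene0")
def tri(a,b):
    A=[];B=[]
    for c,uv in((t,a),(s,b)):
        p=ray(c,uv,0);q=ray(c,uv,.1);d=(q-p)/np.linalg.norm(q-p);M=np.eye(3)-np.outer(d,d);A.append(M);B.append(M@p)
    return np.linalg.lstsq(np.vstack(A),np.hstack(B),rcond=None)[0]
for n,a,b,z in(("round",(431.7,257.7),(404,326.2),.0565),("square",(456.6,257.6),(428.5,353),.0545),("wide",(199.6,244.4),(253.4,172.3),.0435),("mid",(224.2,245.4),(266.2,185),.0435),("end",(245.8,246),(278.1,196.6),.0435)):
    print(n,ray(t,a,z).round(4),ray(s,b,z).round(4),tri(a,b).round(4))
print("box front corners z=.12",ray(t,(298,237),.12).round(3),ray(t,(387,231),.12).round(3))
print("seal top",ray(t,(467,279),.07).round(3), "drive",ray(t,(445,237),.07).round(3))
print("usb",ray(t,(428.5,283),.008).round(3),"pen",ray(t,(219.2,270.6),.012).round(3))
```

```text
round [ 0.4809 -0.2915  0.0565] [ 0.4814 -0.2884  0.0565] [ 0.4799 -0.2904  0.0597]
square [ 0.4805 -0.3628  0.0545] [ 0.475  -0.3645  0.0545] [ 0.4797 -0.3631  0.05  ]
wide [0.5297 0.3673 0.0435] [0.5316 0.3705 0.0435] [0.5292 0.3662 0.0468]
mid [0.5259 0.296  0.0435] [0.5279 0.2992 0.0435] [0.5254 0.2952 0.0469]
end [0.5234 0.2339 0.0435] [0.5251 0.2372 0.0435] [0.5227 0.2332 0.047 ]
box front corners z=.12 [0.532 0.08  0.12 ] [ 0.545 -0.159  0.12 ]
seal top [ 0.418 -0.383  0.07 ] drive [ 0.537 -0.329  0.07 ]
usb [ 0.415 -0.29   0.008] pen [0.458 0.316 0.012]
```

```bash
python3 -m crank '[[[0,0,-0.4],[0,0,0.14]],[[0,0,-0.4],[0,0,0.14]],[[0,0,-0.4],[0,0,0.14]],[[0,0,-0.4],[0,0,0.14]],[[0,0,-0.4],[0,0,0.14]],[[0,0,-0.4],[0,0,0.14]],[[0,0,0],[0,0,0.14]],[[0,0,0],[0,0,0.145]],[[0,0,0],[0,0,0]]]' 1
python3 -c "
from rig import read_state as r
import numpy as np
s=r();print(np.round(s['joint_positions'],1),np.round(s['position'],4),np.round(s['tcp_rot'],3))"
```

```text
time_s: 1.0
position: [0.2687, 0.5639, 0.2461]
tcp_rot: [[1.0, 0.001, -0.001], [0.001, -1.0, -0.001], [-0.001, 0.001, -1.0]]
force: [-0.2, -0.3, -0.2]
opening: 0.262
[54.3 28.8 80.6 -0.  70.6 54.2] [0.2687 0.5639 0.2461] [[ 1.     0.001 -0.001]
 [ 0.001 -1.    -0.001]
 [-0.001  0.001 -1.   ]]
```

```bash
python3 -m crank '[[[1.3,4.4,0],[0,0,0]],[[1.3,4.4,0],[0,0,0]],[[1.3,4.4,0],[0,0,0]],[[1.3,4.4,0],[0,0,0]],[[1.3,4.4,0],[0,0,0]],[[1.3,4.4,0],[0,0,0]],[[1.3,4.4,0],[0,0,0]],[[1.3,4.4,0],[0,0,0]],[[1.3,4.4,0],[0,0,0]],[[1.3,4.4,0],[0,0,0]],[[1.3,4.4,0],[0,0,0]],[[1.3,4.4,0],[0,0,0]]]'
```

```text
time_s: 2.2
position: [0.4255, 0.0345, 0.2466]
tcp_rot: [[1.0, 0.004, 0.0], [0.004, -1.0, 0.0], [0.0, -0.0, -1.0]]
force: [0.3, 0.1, -0.2]
opening: 0.005
```

```bash
python3 -m crank '[[[0.7,4.05,0],[0,0,0]],[[0.7,4.05,0],[0,0,0]],[[0.7,4.05,0],[0,0,0]],[[0.7,4.05,0],[0,0,0]],[[0.7,4.05,0],[0,0,0]],[[0.7,4.05,0],[0,0,0]],[[0.7,4.05,0],[0,0,0]],[[0.7,4.05,0],[0,0,0]],[[0,0,4],[0,0,0]],[[0,0,4],[0,0,0]],[[0,0,4],[0,0,0]],[[0,0,3],[0,0,0]]]'
python3 -m crank '[[[0,0,0],[0,0,0]],[[0,0,0],[0,0,0]]]'
python3 - <<'E'
from h import *
from rig import capture
ts=[]
for n,(x,y,w,h) in (("scene",(340,230,160,150)),("top",(395,210,100,90))):
    c=capture(n); ts.append(cv2.resize(c["pixels"][y:y+h,x:x+w,::-1],(400,400)))
cv2.imwrite("pics/a1.png",np.hstack(ts))
E
```

```text
time_s: 3.4
position: [0.4807, -0.287, 0.0941]
tcp_rot: [[1.0, 0.004, -0.002], [0.004, -1.0, 0.002], [-0.002, -0.002, -1.0]]
force: [0.3, 0.0, 0.3]
opening: 0.004
time_s: 3.6
position: [0.4817, -0.2876, 0.0965]
tcp_rot: [[1.0, 0.003, -0.001], [0.003, -1.0, 0.001], [-0.001, -0.001, -1.0]]
force: [0.5, 0.1, 0.2]
opening: 0.007
```

View pics/a1.png

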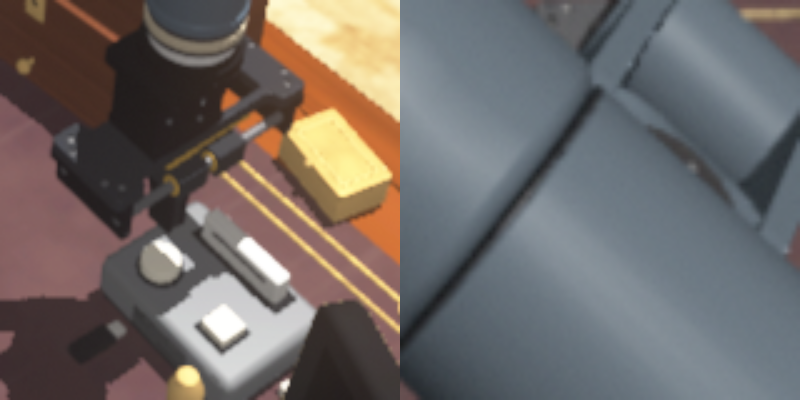

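The left (scene) crop shows the shut fingers standing directly over the round button, at about (165,240), clear of the drive and the seal. I'll press.

```bash
python3 -m crank '[[[0,0.2,1.5],[0,0,0]],[[0,0,1.5],[0,0,0]],[[0,0,0.7],[0,0,0]],[[0,0,0.3],[0,0,0]],[[0,0,0.2],[0,0,0]],[[0,0,0.2],[0,0,0]],[[0,0,0.2],[0,0,0]],[[0,0,0.1],[0,0,0]],[[0,0,0],[0,0,0]],[[0,0,0],[0,0,0]]]'
```

```text
time_s: 4.7
position: [0.4823, -0.29, 0.0497]
tcp_rot: [[1.0, 0.001, 0.001], [0.001, -1.0, -0.001], [0.001, 0.001, -1.0]]
force: [0.4, -0.8, 2.2]
opening: 0.006
```

Moving, about 2 N. Now I'll press on to the stop.

```bash
python3 -m crank '[[[0,0,0.1],[0,0,0]],[[0,0,0.1],[0,0,0]],[[0,0,0],[0,0,0]],[[0,0,0],[0,0,0]]]'
```

```text
time_s: 5.1
position: [0.4823, -0.29, 0.0493]
tcp_rot: [[1.0, 0.001, 0.001], [0.001, -1.0, -0.001], [0.001, 0.001, -1.0]]
force: [-0.8, 0.3, 14.2]
opening: 0.006
```

Bottomed out, with 14 N at z = 49.3 mm. Next I'll go up, then look once the arm is clear.

```bash
python3 -m crank '[[[0,0,-2],[0,0,0]],[[0,0,-4.5],[0,0,0]],[[0,0,-4.5],[0,0,0]],[[0,0,-4.5],[0,0,0]],[[0,0,-4.5],[0,0,0]],[[-0.7,-4.0,0],[0,0,0]],[[-0.7,-4.0,0],[0,0,0]],[[-0.7,-4.0,0],[0,0,0]],[[-0.7,-4.0,0],[0,0,0]],[[-0.7,-4.0,0],[0,0,0]],[[-0.7,-4.0,0],[0,0,0]],[[-0.7,-4.0,0],[0,0,0]]]'
python3 -m crank '[[[0,-4.5,0],[0,0,0]],[[0,-4.5,0],[0,0,0]],[[0,-4.5,0],[0,0,0]],[[0,-4.5,0],[0,0,0]]]'
python3 - <<'E'
from h import *
from rig import capture
ts=[]
for n,(x,y,w,h) in (("scene",(360,295,110,100)),("top",(405,222,90,75))):
    c=capture(n); ts.append(cv2.resize(c["pixels"][y:y+h,x:x+w,::-1],(400,300),interpolation=cv2.INTER_CUBIC))
    r=c["pixels"][y:y+h,x:x+w];k,l,st,ce=cv2.connectedComponentsWithStats((r.min(2)>185).astype(np.uint8))
    print([((ce[i]+[x,y]).round(1),st[i,4]) for i in range(1,k) if st[i,4]>15])
cv2.imwrite("pics/a2.png",np.hstack(ts))
E
```

```text
time_s: 6.3
position: [0.4312, -0.0081, 0.2472]
tcp_rot: [[1.0, 0.001, -0.001], [0.001, -1.0, 0.0], [-0.001, -0.0, -1.0]]
force: [0.6, -0.3, 0.4]
opening: 0.008
time_s: 6.7
position: [0.4313, 0.172, 0.2472]
tcp_rot: [[1.0, 0.001, -0.001], [0.001, -1.0, -0.001], [-0.001, 0.001, -1.0]]
force: [1.3, -0.2, 0.7]
opening: 0.006
[(array([438.7, 321.9]), np.int32(254)), (array([403.6, 329.1]), np.int32(162)), (array([431.2, 350.4]), np.int32(1054)), (array([385.6, 353. ]), np.int32(17))]
[(array([422.2, 245.4]), np.int32(86)), (array([445., 237.]), np.int32(145)), (array([470.6, 249.3]), np.int32(22)), (array([431. , 258.1]), np.int32(97)), (array([456.6, 257.6]), np.int32(65))]
```

View pics/a2.png

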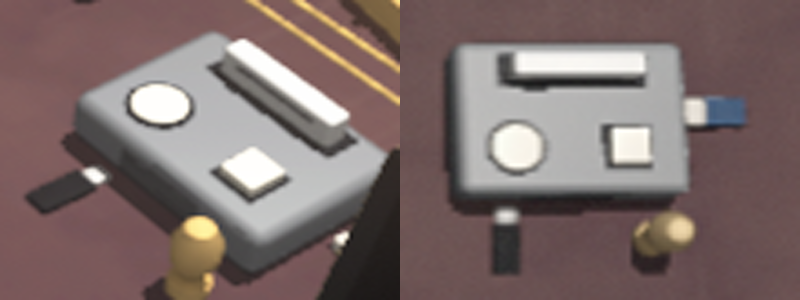

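The round button now sits almost flush at (160,104) of the left crop. The square button is still out, and the stick and the seal haven't moved. Next is the end rocker.

```bash
python3 -m crank '[[[2.3,-2.2,0],[0,0,0]],[[2.3,-2.1,0],[0,0,0]],[[2.3,-2.1,0],[0,0,0]],[[0,0,0],[0,0,0.048]],[[0,0,4],[0,0,0]],[[0,0,4],[0,0,0]],[[0,0,4],[0,0,0]],[[0,0,3],[0,0,0]],[[0,0,0],[0,0,0]],[[0,0,0],[0,0,0]]]'
python3 - <<'E'
from h import *
from rig import capture
ts=[]
for n,(x,y,w,h) in (("scene",(200,100,130,120)),("top",(175,205,100,90))):
    c=capture(n); ts.append(cv2.resize(c["pixels"][y:y+h,x:x+w,::-1],(400,400)))
cv2.imwrite("pics/a3.png",np.hstack(ts))
E
```

```text
time_s: 7.8
position: [0.5011, 0.2336, 0.0973]
tcp_rot: [[0.999, -0.048, -0.002], [-0.048, -0.999, -0.001], [-0.002, 0.001, -1.0]]
force: [-0.4, -0.3, -0.4]
opening: 0.0
```

View pics/a3.png

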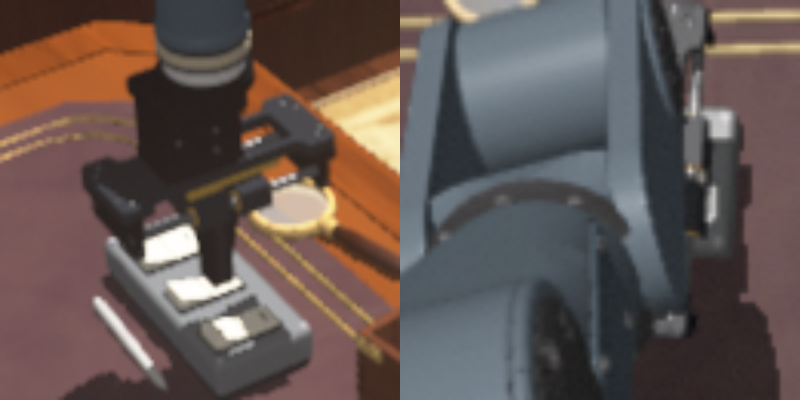

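Run:
```python
from h import *
s=load("scene0")
print(proj(s,(.5011,.2336,.0973)),proj(s,(.5011,.2336,.048)))
```

```text
[269.94050609 183.65203436] [271.0243784  199.21205692]
```

The left crop shows the fingertips at pixel (270.5,184), which agrees with the projected TCP of (270,184). Straight below is the raised half of the end rocker. I'll press.

```bash
python3 -m crank '[[[0,-0.2,1.5],[0,0,0]],[[0,0,1.5],[0,0,0]],[[0,0,1],[0,0,0]],[[0,0,0.3],[0,0,0]],[[0,0,0.3],[0,0,0]],[[0,0,0.3],[0,0,0]],[[0,0,0.3],[0,0,0]],[[0,0,0.2],[0,0,0]],[[0,0,0.1],[0,0,0]],[[0,0,0],[0,0,0]],[[0,0,0],[0,0,0]]]'
```

```text
time_s: 9.0
position: [0.5019, 0.2364, 0.0425]
tcp_rot: [[0.999, -0.047, 0.001], [-0.047, -0.999, 0.0], [0.001, -0.0, -1.0]]
force: [-0.1, 0.3, -0.2]
opening: 0.003
```

```bash
python3 -m crank '[[[0,0,0.1],[0,0,0]],[[0,0,0.1],[0,0,0]],[[0,0,0],[0,0,0]],[[0,0,0],[0,0,0]]]'
```

```text
time_s: 9.4
position: [0.5019, 0.2364, 0.0421]
tcp_rot: [[0.999, -0.047, 0.002], [-0.047, -0.999, 0.0], [0.002, -0.0, -1.0]]
force: [-2.8, 0.2, 11.0]
opening: 0.003
```

Hard stop at 42.1 mm, with 11 N. I'll lift, cross to above the wide rocker (13.35 cm along tool −y) and check.

```bash
python3 -m crank '[[[0,0,-2],[0,0,0]],[[0,0,-4],[0,0,0]],[[0,-3.35,0],[0,0,0]],[[0,-3.5,0],[0,0,0]],[[0,-3.5,0],[0,0,0]],[[0,-3,0],[0,0,0]],[[0,0,0],[0,0,0]],[[0,0,0],[0,0,0]]]'
python3 - <<'E'
from h import *
from rig import capture
ts=[]
for n,(x,y,w,h) in (("scene",(200,100,130,120)),("top",(175,205,100,90))):
    c=capture(n); ts.append(cv2.resize(c["pixels"][y:y+h,x:x+w,::-1],(400,400)))
cv2.imwrite("pics/a4.png",np.hstack(ts))
E
```

```text
time_s: 10.2
position: [0.5073, 0.37, 0.1002]
tcp_rot: [[0.999, -0.045, -0.0], [-0.045, -0.999, -0.001], [-0.0, 0.001, -1.0]]
force: [0.4, 0.0, -1.1]
opening: 0.007
```

View pics/a4.png

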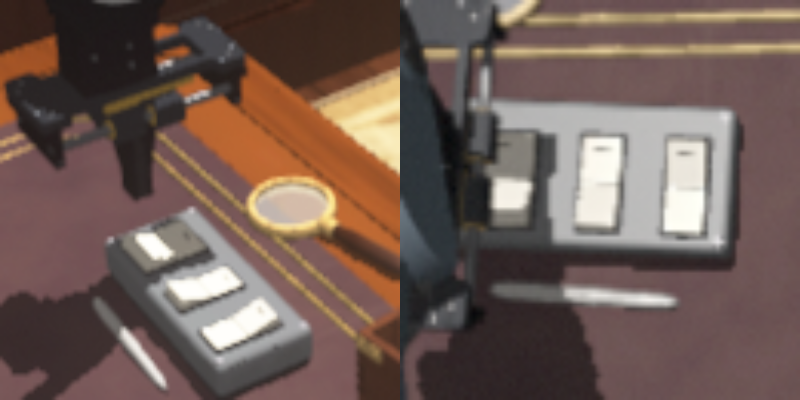

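The end rocker at (240,320) in the left crop is over: its far end is raised and its near half is level. The middle rocker at (203,287) is still on, and the pen hasn't moved. Now I'll press the wide one.

```bash
python3 -m crank '[[[0,0,1.6],[0,0,0]],[[0,0,1.6],[0,0,0]],[[0,0,1.1],[0,0,0]],[[0,0,0.3],[0,0,0]],[[0,0,0.3],[0,0,0]],[[0,0,0.3],[0,0,0]],[[0,0,0.3],[0,0,0]],[[0,0,0.2],[0,0,0]],[[0,0,0.2],[0,0,0]],[[0,0,0.1],[0,0,0]],[[0,0,0],[0,0,0]],[[0,0,0],[0,0,0]]]'
```

```text
time_s: 11.5
position: [0.5072, 0.3699, 0.0421]
tcp_rot: [[0.999, -0.047, -0.0], [-0.047, -0.999, -0.0], [-0.0, 0.0, -1.0]]
force: [-4.4, -0.4, 9.7]
opening: 0.002
```

Same stop height, 9.7 N. I'll lift and move back toward the start for a clear view.

```bash
python3 -m crank '[[[0,0,-2],[0,0,0]],[[0,0,-4],[0,0,0]],[[0,0,-4],[0,0,0]],[[0,0,-4],[0,0,0]],[[0,0,-4],[0,0,0]],[[-3,-2.5,0],[0,0,0]],[[-3,-2.5,0],[0,0,0]],[[-3,-2.5,0],[0,0,0]],[[-3,-2.5,0],[0,0,0]],[[-3,-2.5,0],[0,0,0]],[[-3,-2.5,0],[0,0,0]],[[-3,-2.5,0],[0,0,0]]]'
python3 -m crank '[[[0,0,0],[0,0,0]],[[0,0,0],[0,0,0]],[[0,0,0],[0,0,0]]]'
python3 - <<'E'
from h import *
from rig import capture
ts=[]
for n,rs in (("scene",((210,145,110,85),(360,295,110,100))),("top",((180,215,90,70),(405,222,90,75)))):
    c=capture(n); ts.append(np.hstack([cv2.resize(c["pixels"][y:y+h,x:x+w,::-1],(400,300),interpolation=cv2.INTER_CUBIC) for x,y,w,h in rs]))
cv2.imwrite("pics/a5.png",np.vstack(ts))
E
```

```text
time_s: 12.7
position: [0.305, 0.5556, 0.2205]
tcp_rot: [[0.999, -0.047, 0.001], [-0.047, -0.999, 0.001], [0.001, -0.001, -1.0]]
force: [0.7, 1.1, 0.0]
opening: 0.005
time_s: 13.0
position: [0.3069, 0.5539, 0.2204]
tcp_rot: [[0.999, -0.048, 0.001], [-0.048, -0.999, -0.0], [0.001, 0.0, -1.0]]
force: [0.3, 0.9, 0.1]
opening: 0.004
```

View pics/a5.png

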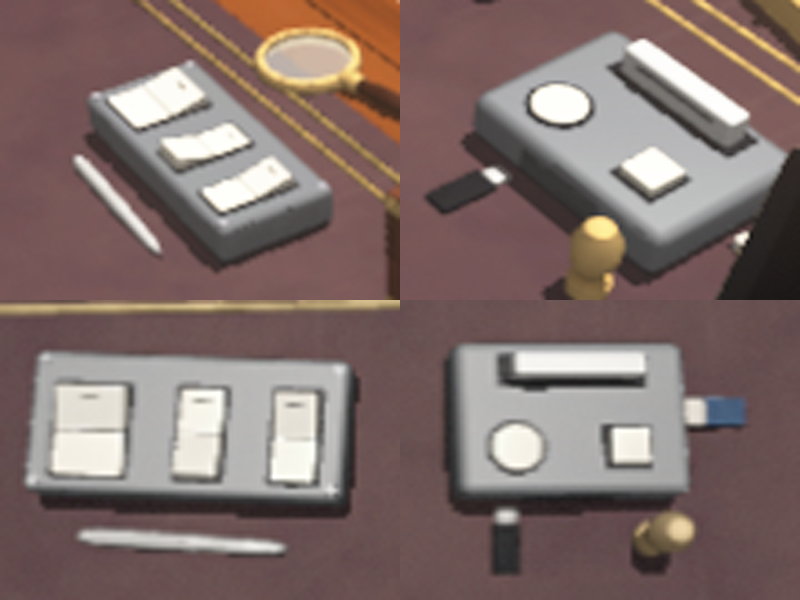

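The wide rocker at (155,97) and the end rocker at (248,185) are over, and the middle one at (205,147) is still on. The round button at (560,104) is in and the square one is out. The loose things are where they were, and the arm is clear.

```bash
python3 -c "
from rig import bot
print(bot.hand_in())"
```

```text
the job is handed in; nothing more can be done
None
```

I pressed the three controls with the shut fingertips in the order asked, backed the arm off to a clear spot and handed the job in at about 13 s. The hand-in gives no verdict, and the joint values can't be read directly. What follows is from forces, stop heights and pictures.

| Step | Control | Stop height above desk | Force at the stop |
|---|---|---|---|
| 1 | Round button | 49.3 mm (49 expected) | 14 N |
| 2 | End rocker | 42.1 mm (42 expected) | 11 N |
| 3 | Wide rocker | 42.1 mm (42 expected) | about 10 N |

- **Pressed controls:** the last pictures show the round button in and both rockers fully over.
- **Left alone:** the middle rocker is still on and the square button is still out.
- **Loose things:** the pen, stick and seal look unmoved. The eraser is nearly hidden in the pictures, so I could only see that the visible end beside the dock had not moved.
- **Disagreement:** the two camera views differed by 2–4 mm on the positions I pressed, so I aimed about midway between them.

No check failed.

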